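# Close the slide carrier's drawer and hold the carrier up level

## Robot

A 7-joint arm with a two-finger parallel gripper is mounted at the origin on a cart in front of the work surface, level with it; the furniture and walls round the work are solid. World frame = base frame: x ahead of the robot, y to its left, z up, the work surface at z = 0. Lengths are in m, angles in rad, forces in N, time in s.
With the tool pointing down it reaches from about 0.35 to 0.9 m from the base axis. Payload 8.1 kg.
Tool frame: the origin (TCP) lies at the very end of the fingers, on their centre line; the grasp point (between the pads) lies 19 mm behind it; z points along the fingers, y is the line along which they close (so a half turn about z gives the same grasp; the last joint's range is limited). The gripper opens to 92 mm and grips with 3 to 60 N. Pads are 19 mm wide; open, the fingers measure 130 mm over their backs; the gripper's body (75 mm by 190 mm) begins 47 mm behind the grasp point.
Start: joints at [-1.231, 0.434, 0.025, 1.573, -0.012, 1.134, -0.075], TCP at [0.268, 0.565, 0.227] pointing down, gripper open.
Joint ranges: [-2.62, 2.62], [-0.44, 2.09], [-1.27, 1.32], [0.08, 2.57], [-1.32, 4.46], [0.12, 2], [-2.74, 2.74]. Speed limits (rad/s): [2.22, 2.22, 3.01, 3.01, 3.14, 3.14, 3.14].

## Interface

Orientations are given as a rotation vector (axis times angle).
In Python, from cell import arm gives the robot as it stands.
- The arm moves only by the tool jog_arm, never from a script. Its argument "rows" is a list of rows, each a list of 3 entries, a list of its own where there are three numbers: the shift along the world's x, y, z in cm, then the turn, a rotation vector about the world's x, y, z in degrees, then the opening, from 0 (shut) to 1 (fully open). A call has 1 to 8 rows; each row is the pose to reach, as a shift and turn from the pose commanded when the call began; what a row does not reach only later rows make up. A row lasts 1/8 s, in which the tool goes at most 62.5 mm and 10.7 degrees, less where a joint would pass 70% of its speed; a pose out of reach is approached as far as the arm can. A call with a gripper value outside its range is refused whole. The fingers move at their own pace and stop on an object; "newtons" is the grip in N (left out, the last holds). Time passes only in rows, so rows that repeat a pose let the fingers close. It gives the time, the measured TCP pose, the force, the opening and the grip force at its end, in the units of the state.
- arm.observe(): the state, without advancing time (a new reading comes with each control period).
- arm.get_image(name): name is "scene" or "top" or "wrist"; returns a dict with "img" (420x560x3 uint8, red, green, blue), "depth" (420x560 float32, m along the optical axis (not along the pixel's ray), 0 where there is no reading), "fx", "fy", "cx", "cy" (pixels), "dist_coeffs" ([k1, k2, p1, p2, k3] as OpenCV has them; the pictures are not rectified), "rvec" (rotation vector, rad) and "tvec" (3), from world to camera coordinates, as OpenCV has them; the wrist camera has in their place "mount" (4x4, takes a point from camera to tool coordinates, whose origin is the TCP and whose axes are the flange's). Camera axes: x right, y down, z forward; pixel columns grow to the right and rows downward; lengths in m; the calibration is good to about 2 mm. A picture is of the moment at which its call begins: read the wrist's pose just before it.
- arm.sign_off(): hands the job in; it is judged then, once.
The state is a dict: "clock": time; "joints": joint angles; "dq": joint speeds; "joint_efforts": joint torques, N m; "position": TCP position; "ee_rot": TCP orientation; "force": force on the tool from outside, world axes, zero at the start; "ft_torque": the same for the moment, N m; "width": opening from 0.0 (shut) to 1.0 (fully open); "gripper_force": force on a finger pad.
Only numpy, scipy, OpenCV 4.12 (cv2) and the standard library are available. Lean on these libraries where they do the work, as an engineer would, in place of code of your own. Each camera call takes 0.05 s, during which the arm holds its last target. There are 200 camera calls.

## Task

The drawer of the grey slide carrier was left open: push it fully home until its catch seats, while the carrier stands in its dock. Then take the carrier by its black top handle, lift it straight out of the dock and finish while holding it motionless in the air, its feet about 12 cm above the dock; keep it level all the way, because freshly mounted slides lie flat in the drawer, and leave the things around it alone.

Things in the scene. Friction and masses are not known exactly. Their poses are not given: they have to be found in the camera images.
- slide_carrier: blue-grey carrying case for microscope slides, 140 mm deep (x) x 126 wide (y) x 104 high with its handle, 0.6 to 0.8 kg with the drawer, loose; it stands on four rubber feet in the dock. Origin: centre of its underside (under the feet). Axes: z up, the drawer front faces its -x, the handle runs along its y. The flat roof of the case is at z = 58 mm. The centre of mass lies below the handle's middle (within 4 mm) when the drawer is home.
- carrier_handle (a point): middle of the black handle bar, 96 mm above the carrier's underside and central over it. The bar runs along the carrier's y, is 14 mm thick (x), 16 mm high (z) and free over 86 mm between its two aluminium posts; 30 mm of free space lies between the bar and the roof. Rigid, does not swing. Grasp it from above at the middle, closing along the carrier's x.
- drawer_front (a point): centre of the outer face of the blue drawer front, moves with the drawer. The face is flat, 114 mm wide (carrier y) and 40 mm high (13 to 53 mm above the carrier's underside), with a thin blank card holder in the middle; a finger lip 44 mm wide and 3 mm thick sticks out 9 mm at the middle of its lower edge (its top 15 mm below this point). With the drawer home the face lies 2 mm in front of the shell, at x = -72 mm of the carrier. Axes parallel to the carrier's.
- drawer (a joint): how far the drawer is open, in m: 0 = home, grows as it comes out to the carrier's -x; starts 0.030 to 0.050, end stop 0.055. About 0.4 N of friction; from 11 mm on a sprung ball catch resists with up to about 3 N until 4 mm remain, then snaps the drawer home and holds it there with about 3 N.
- carrier_dock: dark plate 158 x 142 x 6 mm fixed to the worktop (it does not move in a run), with steel corner angles that reach 16 mm above the worktop and stand about 3 mm clear of the carrier on each side, so the carrier cannot slide away. Origin: centre of its underside, on the worktop; axes parallel to the carrier's at the start. The carrier's feet stand on the plate, 6 mm above the worktop.
- stain_red: bystander: red stain bottle with a white cap, 40 mm across, 88 high, standing beside the dock. Origin: centre of its underside.
- petri_1: bystander: clear culture dish with lid, 60 mm across, 16 high, beside the dock. Origin: centre of its underside.
- coverglass_box: bystander: small white box of cover glasses, 30 x 50 x 14 mm, beside the dock. Origin: centre of its underside.
Not all that is in view belongs to the job. What is shaped like the slide_carrier but pink is not meant.

How it is judged:
On the way, in this order (a step that is already met when the one before it is completed fails the run):
1. the drawer is home in its catch while the carrier still stands in its dock (value of joint drawer below 0.002 m and z of slide_carrier in the frame of carrier_dock below 0.012 m), for 0.2 s.
2. the carrier is lifted clear of the dock, level, in the gripper (z of slide_carrier in the frame of carrier_dock above 0.076 m and angle between slide_carrier's own z axis and vertical below 0.1 rad and contact force between slide_carrier and the fingers above 3 N), for 0.2 s.
At the end, for the whole second after the job is handed in: The carrier hangs in the gripper (over 3 N from the fingers, nothing on the dock) through the last second: feet 70 to 200 mm above the dock plate, within 0.1 rad of level, slower than 20 mm/s and 0.1 rad/s, drawer open less than 2 mm (all of step 2 and z of slide_carrier in the frame of carrier_dock below 0.206 m and value of joint drawer below 0.002 m and linear speed of slide_carrier below 0.02 m/s and angular speed of slide_carrier below 0.1 rad/s and contact force between slide_carrier and carrier_dock below 0.05 N); the arm keeps its last pose, push and grip.
It fails at once if the carrier leaves the dock with its drawer not home (z of slide_carrier in the frame of carrier_dock above 0.03 m and value of joint drawer above 0.004 m).
It fails at once if the carrier is tilted by more than 0.25 rad (14 degrees), so that the slides shift (angle between slide_carrier's own z axis and vertical above 0.25 rad).
It fails at once if a bystander (bottle, dish, cover glass box) is moved by more than 20 mm or knocked over (distance of any of stain_red, petri_1, coverglass_box from where it was at the start of the episode above 0.02 m or angle between stain_red's own z axis and vertical above 0.5 rad).
It also fails if it takes over 51 s, if anything falls off the work surface, if the arm or the gripper's body presses on something with over 40 N, if the wrist force passes 120 N, or if a joint passes its speed limit or range.

## Working session

There is one attempt and no reset: what is moved stays moved. The work goes in short steps, Python scripts to look and compute and a tool call to move; the robot and the scene stay as the last step left them, time stands still between calls to the robot, and variables do not carry over. Pictures are saved under pics/ and viewed, at most 10 in all, crops included, and the job is handed in when it is done.

Besides the shell and the picture viewer there is one more tool, called after "Emit:" by a JSON object that holds its "name" and its "arguments", one argument or row to a line. jog_arm: Moves the arm, as the interface text tells. Its arguments: {"type":"object","properties":{"rows":{"type":"array","items":{"type":"array"}},"newtons":{"type":"number"}},"required":["rows"]}

```bash
mkdir -p pics; cat > h.py <<'E'
import numpy as np,cv2
from cell import arm
def cap(n,fn):
    s=arm.observe();d=arm.get_image(n);cv2.imwrite('pics/'+fn,d['img'][:,:,::-1])
    if 'mount' in d:
        T=np.eye(4);T[:3,:3]=cv2.Rodrigues(np.array(s['ee_rot'],float))[0];T[:3,3]=s['position']
        d['T']=T@np.array(d['mount'])
    else:
        R=cv2.Rodrigues(np.array(d['rvec'],float))[0];T=np.eye(4);T[:3,:3]=R.T;T[:3,3]=-R.T@np.array(d['tvec']).ravel();d['T']=T
    np.save('pics/'+fn[:-4]+'.npy',d,allow_pickle=True);return d
def K(d):return np.array([[d['fx'],0,d['cx']],[0,d['fy'],d['cy']],[0,0,1.]])
def rays(d,uv):
    p=cv2.undistortPoints(np.array(uv,float).reshape(-1,1,2),K(d),np.array(d['dist_coeffs'],float)).reshape(-1,2)
    return np.c_[p,np.ones(len(p))]
def plane(d,uv,z):
    r=rays(d,uv)@d['T'][:3,:3].T;o=d['T'][:3,3];return o+r*((z-o[2])/r[:,2])[:,None]
def bydepth(d,uv):
    uv=np.array(uv).reshape(-1,2);r=rays(d,uv);z=d['depth'][uv[:,1].astype(int),uv[:,0].astype(int)]
    return (r*z[:,None])@d['T'][:3,:3].T+d['T'][:3,3]
def cloud(d):
    v,u=np.mgrid[0:420,0:560];P=bydepth(d,np.c_[u.ravel(),v.ravel()]).reshape(420,560,3);P[d['depth']==0]=np.nan;return P
def load(fn):return np.load('pics/'+fn+'.npy',allow_pickle=True).item()
E
python3 - <<'E'
from h import *
a=cap('scene','s1.png');b=cap('top','t1.png');print(arm.observe())
cv2.imwrite('pics/st.png',cv2.resize(np.hstack([a['img'],b['img']])[:,:,::-1],(800,300)))
E
```

```text
{'clock': 0.1, 'joints': array([-1.23057689,  0.43514905,  0.02501649,  1.57397963, -0.01159907,
        1.13400531, -0.07508937]), 'dq': array([ 7.77184060e-04, -4.03940853e-03, -4.14301915e-04, -1.40031155e-03,
       -4.36393336e-05, -4.19577111e-04, -5.96071344e-04]), 'joint_efforts': array([ 3.71523318e-03, -6.69128537e+01,  9.88498628e-01, -3.15142465e+01,
       -6.05093362e-02,  3.75550962e-02,  1.41604275e-05]), 'position': array([0.26768419, 0.5642808 , 0.22603684]), 'ee_rot': array([-6.90022734e-01, -3.06471000e+00,  2.17827831e-03]), 'force': array([ 0.09031293,  0.01886857, -0.89096104]), 'ft_torque': array([-0.0195356 ,  0.03693995,  0.06916227]), 'gripper_force': 0.0, 'width': 0.9981446179985365}
```

View pics/t1.png

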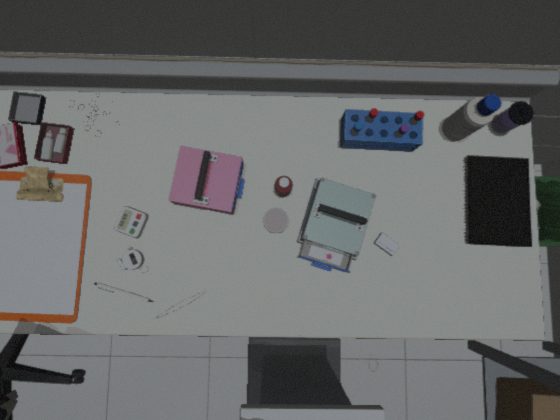

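View pics/s1.png

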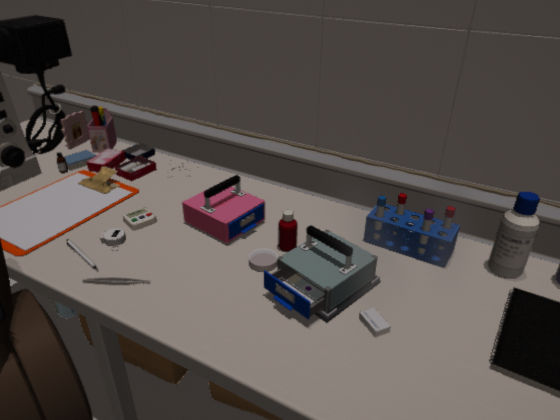

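The top view shows the grey carrier at about (340,217) with its handle from (318,208) to (366,221). Its drawer is open toward (322,265). The bottle is at (284,186), the dish at (275,220) and the white box at (387,243).

```bash
python3 - <<'E'
from h import *
np.set_printoptions(precision=4,suppress=True)
b=load('t1');P=cloud(b);hsv=cv2.cvtColor(b['img'],cv2.COLOR_RGB2HSV)
print('cam',b['T'])
def m(mask,box,name,z=None):
    k=np.zeros((420,560),np.uint8);x0,y0,x1,y1=box;k[y0:y1,x0:x1]=1
    k&=mask.astype(np.uint8);n,l,s,c=cv2.connectedComponentsWithStats(k);i=1+s[1:,4].argmax();q=l==i
    v,u=np.nonzero(q);med=np.nanmedian(P[q],0);zz=med[2] if z is None else z
    W=plane(b,np.c_[u,v],zz);r=cv2.minAreaRect((W[:,:2]*1000).astype(np.float32))
    print(name,'n',len(u),'px',u.mean(),v.mean(),'meddepth',med,'rect',r, 'box',cv2.boxPoints(r).round(1).tolist());return q
H,S,V=hsv[...,0],hsv[...,1],hsv[...,2]
m(V<45,(310,200,372,228),'handle',.110)
m((np.abs(P[...,2]-.064)<.006)&(V>60),(295,172,380,260),'roof',.064)
m((H>100)&(H<130)&(S>130),(290,240,360,275),'blue')
m((H>100)&(H<130)&(S>130),(290,240,360,275),'blue.top',.059)
m(((H<10)|(H>170))&(S>120),(270,170,300,200),'bottle')
m((np.abs(P[...,2]-.016)<.005),(260,205,291,236),'petri')
m((np.abs(P[...,2]-.014)<.006),(372,230,402,256),'box',.014)
print('table z',P[300,300],P[280,450])
E
```

```text
cam [[ 0.0157 -0.9922  0.1239  0.4831]
 [-0.9997 -0.0179 -0.0169  0.0988]
 [ 0.019  -0.1236 -0.9922  0.9209]
 [ 0.      0.      0.      1.    ]]
handle n 214 px 343.5747663551402 214.92990654205607 meddepth [ 0.5674 -0.0526  0.1085] rect ((568.6912841796875, -46.45494842529297), (98.69435119628906, 12.031027793884277), 73.5242919921875) box [[548.9000244140625, -92.0999984741211], [560.5, -95.5], [588.5, -0.800000011920929], [576.9000244140625, 2.5999999046325684]]
roof n 3297 px 338.8817106460419 216.48286320897785 meddepth [ 0.5652 -0.0484  0.063 ] rect ((569.927978515625, -49.14393615722656), (126.89205932617188, 140.47572326660156), 73.56505584716797) box [[484.6000061035156, -90.0999984741211], [619.2999877929688, -129.89999389648438], [655.2000122070312, -8.199999809265137], [520.5, 31.600000381469727]]
blue n 42 px 321.5238095238095 266.3809523809524 meddepth [ 0.4605 -0.0157  0.0226] rect ((460.23089599609375, -16.005125045776367), (39.59091567993164, 5.63568115234375), 72.5861587524414) box [[451.6000061035156, -34.099998474121094], [457.0, -35.70000076293945], [468.79998779
[... 673 characters left out ...]
0305175781]]
petri n 544 px 275.7904411764706 219.39154411764707 meddepth [0.5648 0.088  0.0147] rect ((564.2503051757812, 87.75112915039062), (57.40930938720703, 59.520992279052734), 1.0296947956085205) box [[535.0, 117.0], [536.0999755859375, 57.5], [593.5, 58.5], [592.4000244140625, 118.0]]
box n 301 px 387.2990033222591 243.63787375415282 meddepth [ 0.5128 -0.1675  0.013 ] rect ((513.344970703125, -167.04718017578125), (50.63396072387695, 31.37313461303711), 55.49306106567383) box [[486.1000061035156, -179.0], [511.8999938964844, -196.8000030517578], [540.5999755859375, -155.10000610351562], [514.7999877929688, -137.3000030517578]]
table z [0.3832 0.0302 0.0022] [ 0.4325 -0.3167 -0.0031]
```

Emit:
{"name": "jog_arm", "arguments": {
  "rows": [
    [[1, -4, 0], [0, 0, 1], 0],
    [[2, -8, 0], [0, 0, 2], 0],
    [[3.2, -12, 0], [0, 0, 4], 0],
    [[4.5, -16, 0], [0, 0, 5], 0],
    [[6, -21, 0], [0, 0, 6], 0],
    [[7, -25, 0], [0, 0, 7], 0],
    [[8, -28, 0], [0, 0, 8], 0],
    [[8.5, -30, 0], [0, 0, 8.9], 0]
  ],
  "newtons": 20
}}

```text
clock: 1.1
position: [0.3531, 0.2629, 0.2266]
ee_rot: [-0.452, -3.109, 0.001]
force: [0.4, -0.0, -0.7]
width: 0.179
gripper_force: 0.0
```

Emit:
{"name": "jog_arm", "arguments": {
  "rows": [
    [[1, -4, 0], [0, 0, 0], 0],
    [[2, -8, 0], [0, 0, 0], 0],
    [[3, -12, 0], [0, 0, 0], 0],
    [[4, -16, 0], [0, 0, 0], 0],
    [[5, -20, 0], [0, 0, 0], 0],
    [[6.2, -24, 0], [0, 0, 0], 0],
    [[7.3, -27, 0], [0, 0, 0], 0],
    [[7.3, -27, 0], [0, 0, 0], 0]
  ]
}}

```text
clock: 2.1
position: [0.4261, -0.0075, 0.2267]
ee_rot: [0.457, 3.108, -0.001]
force: [-0.8, 0.4, 0.6]
width: 0.003
gripper_force: 0.0
```

```bash
python3 - <<'E'
from h import *
s=arm.observe();print(s['clock'],s['position'],s['ee_rot'],s['joints'],s['width'],s['force'])
cap('wrist','w1.png')
E
```

```text
2.1 [ 0.42607117 -0.00752529  0.22666285] [ 4.56833154e-01  3.10809582e+00 -1.02228862e-03] [-0.44780994  0.09825162  0.37443041  2.0490017  -0.0418258   1.00154674
  1.22645548] 0.0033812309050292506 [-0.75245586  0.43479571  0.58576522]
```

View pics/w1.png

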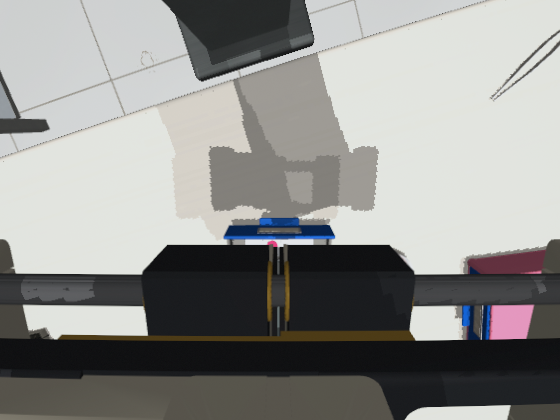

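The wrist view shows the drawer front's top edge at about (280,232) and its lip at (280,221), with the closed fingers at (280,290). Image up points toward the robot.

```bash
python3 - <<'E'
from h import *
np.set_printoptions(precision=4,suppress=True)
d=load('w1');print(d['T'],d['mount'])
P=cloud(d);hsv=cv2.cvtColor(d['img'],cv2.COLOR_RGB2HSV)
q=(hsv[...,0]>100)&(hsv[...,0]<130)&(hsv[...,1]>130);q[:,:200]=0;q[:,360:]=0;q[:200]=0;q[245:]=0
v,u=np.nonzero(q);print(len(u),u.min(),u.max(),v.min(),v.max())
X=P[q];c=np.array([.5695,-.048]);a=np.radians(-16.46);ex=np.array([np.cos(a),np.sin(a)]);ey=np.array([-ex[1],ex[0]])
L=np.c_[(X[:,:2]-c)@ex,(X[:,:2]-c)@ey,X[:,2]]
top=L[L[:,2]>.045];lip=L[L[:,2]<.03]
print('top',len(top),np.percentile(top,[2,50,98],axis=0));print('lip',len(lip),np.percentile(lip,[2,50,98],axis=0))
t=X[L[:,2]>.045];k=cv2.minAreaRect((t[:,:2]*1000).astype(np.float32));print(k)
s=arm.observe();p=s['position'][:2]-c;print('tcp local',p@ex,p@ey)
E
```

```text
[[ 0.289   0.926   0.2429  0.362 ]
 [ 0.9573 -0.2792 -0.0747  0.0131]
 [-0.0014  0.2541 -0.9672  0.384 ]
 [ 0.      0.      0.      1.    ]] [[-0.0013 -0.9672 -0.2539  0.0673]
 [ 1.     -0.0011 -0.0011  0.0012]
 [ 0.0008 -0.2539  0.9672 -0.1573]
 [ 0.      0.      0.      1.    ]]
1428 224 334 218 239
top 670 [[-0.108  -0.0541  0.0459]
 [-0.1072 -0.0012  0.0572]
 [-0.1046  0.0535  0.0598]]
lip 509 [[-0.1163 -0.05    0.0205]
 [-0.1093 -0.0001  0.0238]
 [-0.107   0.0504  0.0294]]
((468.013916015625, -18.286663055419922), (111.38753509521484, 4.701236724853516), 73.37987518310547)
tcp local -0.14983580322024206 -0.00044506203990783385
```

Emit:
{"name": "jog_arm", "arguments": {
  "rows": [
    [[0, 0, -4], [0, 0, 0], 0],
    [[0, 0, -8], [0, 0, 0], 0],
    [[0, 0, -12], [0, 0, 0], 0],
    [[0, 0, -16], [0, 0, 0], 0],
    [[0, 0, -18], [0, 0, 0], 0],
    [[0, 0, -19], [0, 0, 0], 0],
    [[0.96, -0.28, -19], [0, 0, 0], 0],
    [[1.92, -0.57, -19], [0, 0, 0], 0]
  ]
}}

```text
clock: 3.15
position: [0.4466, -0.0109, 0.0376]
ee_rot: [0.449, 3.108, 0.001]
force: [0.0, -0.5, 0.2]
width: 0.003
gripper_force: 0.0
```

Emit:
{"name": "jog_arm", "arguments": {
  "rows": [
    [[0.58, -0.17, 0], [0, 0, 0], 0],
    [[1.15, -0.34, 0], [0, 0, 0], 0],
    [[1.73, -0.51, 0], [0, 0, 0], 0],
    [[2.3, -0.68, 0], [0, 0, 0], 0],
    [[2.88, -0.85, 0], [0, 0, 0], 0],
    [[3.26, -0.96, 0], [0, 0, 0], 0],
    [[3.64, -1.08, 0], [0, 0, 0], 0],
    [[3.84, -1.13, 0], [0, 0, 0], 0]
  ]
}}

```text
clock: 4.15
position: [0.4826, -0.0221, 0.0366]
ee_rot: [-0.45, -3.107, -0.0]
force: [-2.1, 0.9, 1.6]
width: 0.004
gripper_force: 1.9
```

Emit:
{"name": "jog_arm", "arguments": {
  "rows": [
    [[0.2, -0.06, 0], [0, 0, 0], 0],
    [[0.4, -0.12, 0], [0, 0, 0], 0],
    [[0.6, -0.18, 0], [0, 0, 0], 0],
    [[0.8, -0.24, 0], [0, 0, 0], 0],
    [[0.9, -0.27, 0], [0, 0, 0], 0],
    [[1.0, -0.3, 0], [0, 0, 0], 0],
    [[1.1, -0.32, 0], [0, 0, 0], 0],
    [[1.1, -0.32, 0], [0, 0, 0], 0]
  ]
}}

```text
clock: 5.15
position: [0.4921, -0.0248, 0.0364]
ee_rot: [-0.449, -3.105, -0.001]
force: [-8.1, 2.5, 7.2]
width: 0.003
gripper_force: 4.4
```

```bash
cat > m.py <<'E'
from h import *
import sys
np.set_printoptions(precision=4,suppress=True)
n=sys.argv[1];d=cap('top',n+'.png');P=cloud(d);hsv=cv2.cvtColor(d['img'],cv2.COLOR_RGB2HSV)
q=(hsv[...,0]>100)&(hsv[...,0]<130)&(hsv[...,1]>130);q[:230]=0;q[290:]=0;q[:,:280]=0;q[:,370:]=0
c=np.array([.5695,-.048]);a=np.radians(-16.5);ex=np.array([np.cos(a),np.sin(a)]);ey=np.array([-ex[1],ex[0]])
X=P[q];print('blue',len(X),np.percentile(np.c_[(X[:,:2]-c)@ex,(X[:,:2]-c)@ey,X[:,2]],[2,50,98],axis=0) if len(X) else '')
s=arm.observe();p=s['position'][:2]-c;print('tcp local',p@ex,p@ey,s['position'],s['force'],s['clock'])
E
python3 m.py t2
```

```text
blue 0 
tcp local -0.08084265553386939 0.00016848493549784924 [ 0.492  -0.0249  0.0364] [-7.8713  2.369   6.9549] 5.2
```

Emit:
{"name": "jog_arm", "arguments": {
  "rows": [
    [[0.15, -0.05, 0], [0, 0, 0], 0],
    [[0.3, -0.09, 0], [0, 0, 0], 0],
    [[0.3, -0.09, 0], [0, 0, 0], 0],
    [[0.3, -0.09, 0], [0, 0, 0], 0]
  ]
}}

```text
clock: 5.7
position: [0.4951, -0.0259, 0.0364]
ee_rot: [-0.449, -3.105, -0.0]
force: [-7.5, 2.9, 5.5]
width: 0.008
gripper_force: 4.2
```

Emit:
{"name": "jog_arm", "arguments": {
  "rows": [
    [[-1, 0.3, 0], [0, 0, 0], 0],
    [[-3, 0.9, 0], [0, 0, 0], 0],
    [[-6, 1.8, 1], [0, 0, 0], 0],
    [[-6, 1.8, 5], [0, 0, 0], 0.3],
    [[-6, 1.8, 10], [0, 0, 0], 0.7],
    [[-6, 1.8, 15], [0, 0, 0], 1],
    [[-6, 1.8, 19], [0, 0, 0], 1],
    [[-6, 1.8, 19], [0, 0, 0], 1]
  ]
}}

```text
clock: 6.7
position: [0.4395, -0.0082, 0.2296]
ee_rot: [0.449, 3.102, 0.004]
force: [-1.0, 0.4, -0.4]
width: 0.499
gripper_force: 0.0
```

```bash
python3 m.py t3; python3 - <<'E'
from h import *
d=cap('wrist','w2.png');s=cap('scene','s2.png')
cv2.imwrite('pics/c2.png',np.hstack([cv2.resize(d['img'][150:380,150:410],(400,354)),cv2.resize(s['img'][200:350,230:400],(400,354))])[:,:,::-1])
P=cloud(d);hsv=cv2.cvtColor(d['img'],cv2.COLOR_RGB2HSV)
q=(hsv[...,0]>100)&(hsv[...,0]<130)&(hsv[...,1]>130);q[:,:190]=0;q[:,370:]=0
c=np.array([.5695,-.048]);a=np.radians(-16.5);ex=np.array([np.cos(a),np.sin(a)]);ey=np.array([-ex[1],ex[0]])
X=P[q];L=np.c_[(X[:,:2]-c)@ex,(X[:,:2]-c)@ey,X[:,2]];print(len(L))
for lo,hi in((.01,.03),(.045,.07)):
    t=L[(L[:,2]>lo)&(L[:,2]<hi)];print(len(t));len(t) and print(np.percentile(t,[2,50,98],axis=0))
E
```

```text
blue 68 [[nan nan nan]
 [nan nan nan]
 [nan nan nan]]
tcp local -0.1370855878989107 0.0009272409000957314 [ 0.4383 -0.0082  0.2278] [-0.3537 -0.8749 -0.7747] 6.75
1578
587
[[-7.48229282e-02 -5.03962225e-02  2.02632919e-02]
 [-6.66309702e-02  5.48701711e-06  2.37573862e-02]
 [-6.51435188e-02  5.27111548e-02  2.95403373e-02]]
682
[[-0.06627572 -0.0487532   0.04547059]
 [-0.06552775  0.00324908  0.05589997]
 [-0.06315251  0.05250497  0.05943335]]
```

View pics/c2.png

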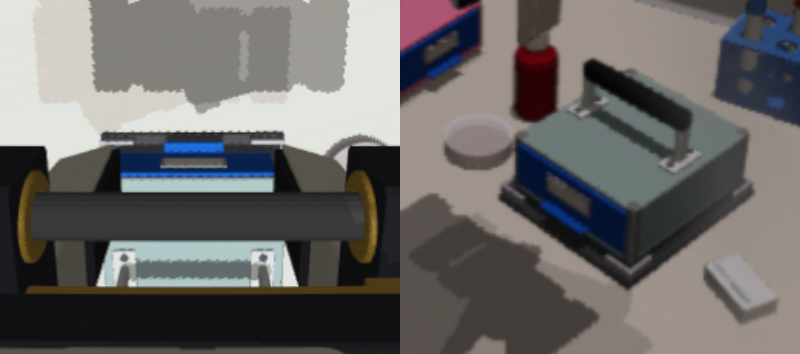

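The crops show the drawer front flush with the shell and its lip at the bottom. The carrier is sitting in its dock angles and has shifted a few mm backward. Next I'll measure the handle again.

```bash
python3 - <<'E'
from h import *
for n in('t1','t3'):
    b=load(n);P=cloud(b);V=b['img'].max(2)
    for nm,mask,box,z in(('handle',V<45,(310,195,372,228),.110),('roof',(np.abs(P[...,2]-.064)<.006)&(V>60),(295,172,380,250),.064)):
        k=np.zeros((420,560),np.uint8);x0,y0,x1,y1=box;k[y0:y1,x0:x1]=mask[y0:y1,x0:x1]
        _,l,s,_=cv2.connectedComponentsWithStats(k);v,u=np.nonzero(l==1+s[1:,4].argmax())
        W=plane(b,np.c_[u,v],z);print(n,nm,len(u),(u.mean(),v.mean()),cv2.minAreaRect((W[:,:2]*1000).astype(np.float32)))
# scene: handle dark mask
for n in('s1','s2'):
    d=load(n);P=cloud(d);V=d['img'].max(2);q=(P[...,2]>.09)&(P[...,2]<.12)&(V<60)&(np.hypot(P[...,0]-.57,P[...,1]+.048)<.07)
    X=P[q];print(n,len(X),np.median(X,0)); print(cv2.minAreaRect((X[X[:,2]>.104][:,:2]*1000).astype(np.float32)))
E
```

```text
t1 handle 214 (np.float64(343.5747663551402), np.float64(214.92990654205607)) ((568.6912841796875, -46.45494842529297), (98.69435119628906, 12.031027793884277), 73.5242919921875)
t1 roof 3234 (np.float64(338.60760667903526), np.float64(215.7974644403216)) ((569.9989013671875, -48.9852294921875), (126.54745483398438, 140.42933654785156), 73.56505584716797)
t3 handle 26 (np.float64(353.4230769230769), np.float64(218.15384615384616)) ((561.343505859375, -70.34208679199219), (44.794612884521484, 3.139760732650757), 74.94709014892578)
t3 roof 3284 (np.float64(339.10962241169307), np.float64(214.81211936662606)) ((572.6427612304688, -49.92461395263672), (126.18684387207031, 141.8523712158203), 73.2767105102539)
s1 495 [ 0.56707769 -0.05385603  0.10672464]
((570.7207641601562, -51.315494537353516), (100.87427520751953, 14.455704689025879), 73.7060546875)
s2 478 [ 0.57020886 -0.05474028  0.10706935]
((574.0442504882812, -51.066776275634766), (102.76753997802734, 15.056496620178223), 73.99415588378906)
```

Emit:
{"name": "jog_arm", "arguments": {
  "rows": [
    [[1.5, -0.5, 0], [0, 0, -10], 1],
    [[3, -1, 0], [0, 0, -20], 1],
    [[4.5, -1.5, 0], [0, 0, -30], 1],
    [[6, -2, 0], [0, 0, -40], 1],
    [[7.5, -2.5, 0], [0, 0, -50], 1],
    [[9, -3, 0], [0, 0, -60], 1],
    [[10.5, -3.5, 0], [0, 0, -70], 1],
    [[12, -4, 0], [0, 0, -80], 1]
  ]
}}

```text
clock: 7.85
position: [0.5571, -0.0486, 0.225]
ee_rot: [-2.349, -2.085, 0.004]
force: [-0.1, -0.4, -0.2]
width: 1.001
gripper_force: 0.0
```

Emit:
{"name": "jog_arm", "arguments": {
  "rows": [
    [[1.4, -0.2, 0], [0, 0, -10], 1],
    [[1.4, -0.2, -3], [0, 0, -10], 1],
    [[1.4, -0.2, -6], [0, 0, -10], 1],
    [[1.4, -0.2, -7], [0, 0, -10], 1],
    [[1.4, -0.2, -7], [0, 0, -10], 1],
    [[1.4, -0.2, -7], [0, 0, -10], 1]
  ]
}}

```text
clock: 8.6
position: [0.5719, -0.0506, 0.1575]
ee_rot: [2.516, 1.88, 0.001]
force: [-0.9, 0.7, -0.1]
width: 1.0
gripper_force: 0.0
```

```bash
python3 - <<'E'
from h import *
s=arm.observe();print(s['clock'],s['position'],s['ee_rot'],s['joints'],s['width'])
d=cap('wrist','w3.png');cap('scene','s3.png')
P=cloud(d);V=d['img'].max(2)
q=(P[...,2]>.09)&(P[...,2]<.12)&(V<70)&(np.hypot(P[...,0]-.573,P[...,1]+.05)<.065)
v,u=np.nonzero(q);print(len(u),u.min(),u.max(),v.min(),v.max());X=P[q];print(cv2.minAreaRect((X[:,:2]*1000).astype(np.float32)),np.percentile(X[:,2],[5,50,95]))
E
```

```text
8.6 [ 0.57193343 -0.05061528  0.157526  ] [2.51629549e+00 1.87952775e+00 1.31674387e-03] [-0.47150855  0.47446398  0.66354268  1.82556437 -0.35060034  0.96010215
  0.0548041 ] 1.000375706588198
2644 270 292 150 274
((578.0657348632812, -39.307273864746094), (81.95217895507812, 14.154363632202148), 73.20962524414062) [0.10658539 0.10902874 0.11031495]
```

View pics/w3.png

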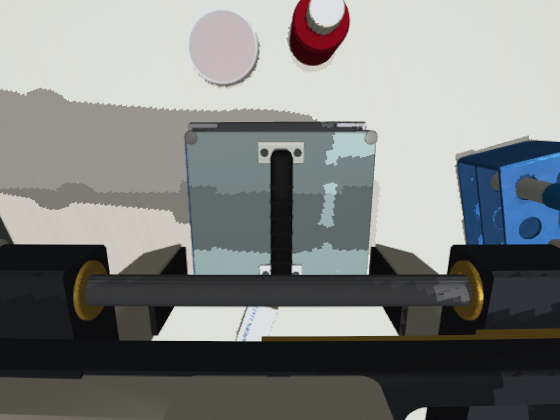

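The wrist view shows the handle bar at column ~281, running rows 150–274, centred between the open fingers. It's about 2 mm off in carrier x, so I'll correct that, descend and close.

Emit:
{"name": "jog_arm", "arguments": {
  "rows": [
    [[0.2, -0.06, -2], [0, 0, 0], 1],
    [[0.2, -0.06, -4], [0, 0, 0], 1],
    [[0.2, -0.06, -6], [0, 0, 0], 1],
    [[0.2, -0.06, -7], [0, 0, 0], 1],
    [[0.2, -0.06, -7.4], [0, 0, 0], 1],
    [[0.2, -0.06, -7.4], [0, 0, 0], 0.5],
    [[0.2, -0.06, -7.4], [0, 0, 0], 0.3],
    [[0.2, -0.06, -7.4], [0, 0, 0], 0.25]
  ],
  "newtons": 40
}}

```text
clock: 9.7
position: [0.5737, -0.051, 0.0832]
ee_rot: [2.516, 1.88, 0.001]
force: [-0.2, -0.6, 0.9]
width: 0.721
gripper_force: 0.0
```

Emit:
{"name": "jog_arm", "arguments": {
  "rows": [
    [[0, 0, 0], [0, 0, 0], 0.2],
    [[0, 0, 0], [0, 0, 0], 0.1],
    [[0, 0, 0], [0, 0, 0], 0],
    [[0, 0, 0], [0, 0, 0], 0],
    [[0, 0, 0], [0, 0, 0], 0],
    [[0, 0, 0], [0, 0, 0], 0]
  ]
}}

```text
clock: 10.45
position: [0.5738, -0.0511, 0.0827]
ee_rot: [2.516, 1.88, 0.001]
force: [1.8, -1.4, -2.8]
width: 0.155
gripper_force: 40.0
```

```bash
python3 - <<'E'
from h import *
s=cap('scene','s4.png');cv2.imwrite('pics/c4.png',cv2.resize(s['img'][200:350,230:400],(680,600),interpolation=cv2.INTER_CUBIC)[:,:,::-1])
E
```

```text
(no output)
```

View pics/c4.png

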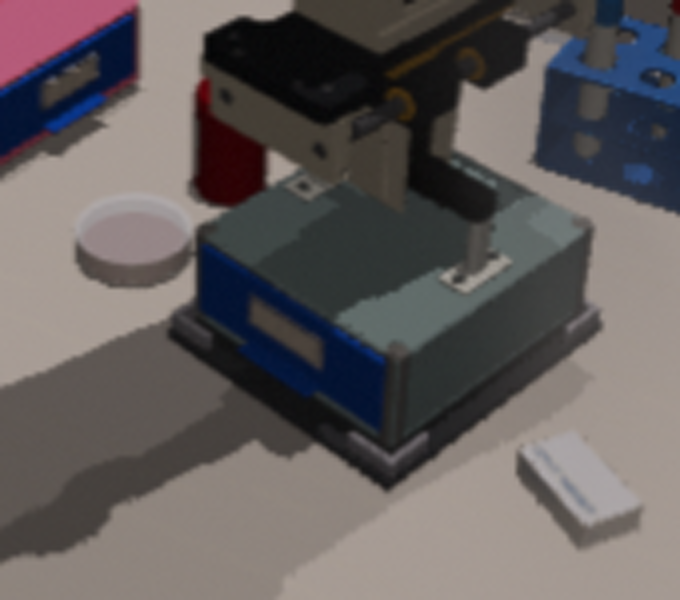

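The crop shows the handle between the fingers, the drawer flush at about (290,330) and the bystanders untouched. I'll lift slowly, straight up.

Emit:
{"name": "jog_arm", "arguments": {
  "rows": [
    [[0, 0, 0.3], [0, 0, 0], 0],
    [[0, 0, 0.8], [0, 0, 0], 0],
    [[0, 0, 1.5], [0, 0, 0], 0],
    [[0, 0, 2.4], [0, 0, 0], 0],
    [[0, 0, 3.5], [0, 0, 0], 0],
    [[0, 0, 4.7], [0, 0, 0], 0],
    [[0, 0, 6], [0, 0, 0], 0],
    [[0, 0, 7], [0, 0, 0], 0]
  ]
}}

```text
clock: 11.5
position: [0.5737, -0.051, 0.1539]
ee_rot: [2.516, 1.88, 0.001]
force: [0.2, 0.3, -7.5]
width: 0.147
gripper_force: 40.0
```

Emit:
{"name": "jog_arm", "arguments": {
  "rows": [
    [[0, 0, 1.2], [0, 0, 0], 0],
    [[0, 0, 2.4], [0, 0, 0], 0],
    [[0, 0, 3.5], [0, 0, 0], 0],
    [[0, 0, 4.4], [0, 0, 0], 0],
    [[0, 0, 5], [0, 0, 0], 0],
    [[0, 0, 5.2], [0, 0, 0], 0],
    [[0, 0, 5.2], [0, 0, 0], 0],
    [[0, 0, 5.2], [0, 0, 0], 0]
  ]
}}

```text
clock: 12.5
position: [0.5732, -0.0509, 0.2044]
ee_rot: [-2.517, -1.88, 0.001]
force: [-0.3, -0.0, -7.1]
width: 0.149
gripper_force: 40.0
```

Emit:
{"name": "jog_arm", "arguments": {
  "rows": [
    [[0, 0, 0], [0, 0, 0], 0],
    [[0, 0, 0], [0, 0, 0], 0],
    [[0, 0, 0], [0, 0, 0], 0],
    [[0, 0, 0], [0, 0, 0], 0],
    [[0, 0, 0], [0, 0, 0], 0],
    [[0, 0, 0], [0, 0, 0], 0],
    [[0, 0, 0], [0, 0, 0], 0],
    [[0, 0, 0], [0, 0, 0], 0]
  ]
}}

```text
clock: 13.5
position: [0.5734, -0.051, 0.2047]
ee_rot: [2.517, 1.88, -0.0]
force: [0.1, -0.8, -7.2]
width: 0.148
gripper_force: 40.0
```

```bash
python3 - <<'E'
from h import *
s=cap('scene','s5.png');print(arm.observe()['dq'])
E
```

```text
[ 2.22185816e-03  7.66360861e-04 -1.12061850e-03 -1.90506578e-03
 -3.73832263e-04  3.06456643e-05 -1.18131770e-03]
```

View pics/s5.png

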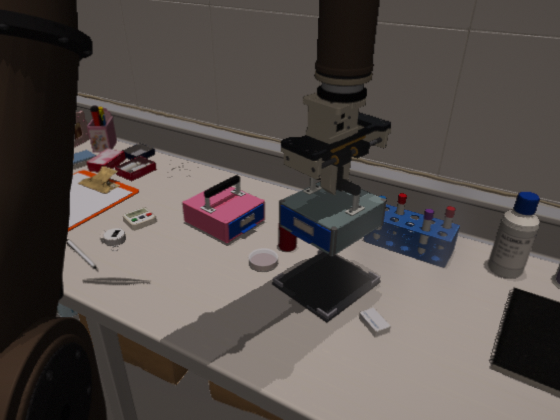

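The carrier hangs level at about (332,215) above the empty dock at (327,280). Its drawer is shut and the bystanders are in place.

```bash
python3 -c "
from cell import arm
print(arm.sign_off())"
```

```text
the job is handed in; nothing more can be done
None
```

The drawer is pushed home, and the carrier hangs level and still in the gripper with its feet about 12 cm above the dock. The bystanders look untouched, and I handed the job in at about 13.5 s; the hand-in gave no verdict.

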